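Ready the embossing press and hold its plate open

ROBOT

A 6-joint arm with a two-finger parallel gripper is mounted at the origin on the work surface. World frame = base frame: x ahead of the robot, y to its left, z up, the work surface at z = 0. Lengths are in m, angles in rad, forces in N, time in s.
With the tool pointing down it reaches from about 0.275 to 0.875 m from the base axis. Payload 12.5 kg.
Tool frame: the origin (TCP) lies at the centre of the arm's flange, where the gripper is bolted on; the fingertips stand 173 mm ahead of it and the grasp point (between the pads) lies 155 mm ahead of it (manip.grip_point_offset is the distance from the TCP to the grasp point, in m); z points along the fingers, y is the line along which they close (so a half turn about z gives the same grasp; the last joint's range is limited). The gripper opens to 85 mm and grips with 20 to 120 N. Pads are 22 mm wide; open, the fingers measure 114 mm over their backs; the gripper's body (76 mm by 85 mm) begins 54 mm behind the grasp point. The pads swing forward as they close: fully open they stand 13 mm farther back than shut.
Start: joints at [1.036, 0.351, 1.652, -0, 1.139, -0.085], TCP at [0.239, 0.495, 0.405] pointing down, gripper open.
Joint ranges: [-2.75, 2.75], [-0.79, 2.1], [0.01, 2.65], [-1.57, 4.71], [0.07, 3.14], [-2.87, 2.87]. Speed limits (rad/s): [2.22, 2.22, 2.79, 3.14, 3.14, 3.14].

INTERFACE

Orientations are given as a unit quaternion [x, y, z, w].
In Python, from rig import manip, capture, boxes_of, trace gives the robot as it stands.
- The arm moves only by the tool apply_moves, never from a script. Its argument "targets" is one flat list of numbers, 7 for each row, row after row: the turn, a rotation vector about the tool's x, y, z in degrees, then the shift along the tool's x, y, z in m, then the opening, from 0 (shut) to 1 (fully open). A call has 1 to 5 rows; each row shifts and turns the commanded pose from where the row before left it, along the tool's axes as they then stand; what a row does not reach is not made up. A row lasts 1/10 s, in which the tool goes at most 50 mm and 8.59 degrees, less where a joint would pass 70% of its speed; a pose out of reach is approached as far as the arm can. A call is refused whole if a number of a shift passes 0.05 or a number of a turn 8.59, either way. A call with a gripper value outside its range is refused whole. The fingers move at their own pace and stop on an object; "squeeze" is the grip in N (left out, the last holds). Time passes only in rows, so rows that do not move let the fingers close. It gives the time, the measured TCP pose, the force, the opening and the grip force at its end, in the units of the state.
- manip.get_state(): the state, without advancing time (a new reading comes with each control period).
- capture(name): name is "side" or "top"; returns a dict with "image" (384x512x3 uint8, blue, green, red), "range_z" (384x512 float32, m along the optical axis (not along the pixel's ray), 0 where there is no reading), "fov_y" (degrees; the focal length in pixels is half the picture's height over the tangent of half this angle, whatever the lens; pixels are square), "cx", "cy" (the principal point, pixels), "world_to_cam" (4x4, takes a point from world to camera coordinates). Camera axes: x right, y down, z forward; pixel columns grow to the right and rows downward; lengths in m; the calibration is good to about 2 mm. A picture is of the moment at which its call begins.
- manip.hand_in(): hands the job in; it is judged then, once.
Trained networks look in a picture, given as the dict that the camera call returned (one of the last four; its "shot" number tells which), for a name from the list of things; names that differ only in an ending like _2 or _b are one class to them, and where a whole thing is asked for, a point or a joint stands for the part that bears it (a point fixed in the world has none). Each returns a list of dicts, best first, with "p" (0 to 1); they miss things now and then, are a little off and sometimes report something else, mostly with a low value. They report only what shows in the picture. A call takes as long as a camera call. They do not tell look-alikes from the thing itself.
- boxes_of(picture, thing): "box" ([left, top, right, bottom] in pixels, round what is visible of it).
- trace(picture, thing): "mask" (384x512 bool, what is visible of it) and "box" ([left, top, right, bottom] in pixels, round what is visible of it).
The state is a dict: "time_s": time; "joints": joint angles; "joint_vel": joint speeds; "joint_efforts": joint torques, N m; "position": TCP position; "orientation": TCP orientation; "contact_force": force on the tool from outside, world axes, zero at the start; "ft_torque": the same for the moment, N m; "opening": finger opening in m; "grip_force": force on a finger pad.
Only numpy, scipy, OpenCV 4.12 (cv2) and the standard library are available. Lean on these libraries where they do the work, as an engineer would, in place of code of your own. Each camera call takes 0.05 s, during which the arm holds its last target. There are 200 camera calls.

TASK

Get the leather embossing press ready for loading: with its plate still shut, stand the one stop pin from the tray that fits the empty hole (the twin of the pin already fitted) fully down in that hole and let go of it. Then raise the hinged plate to 45 degrees and hold it there, still, with the gripper's fingers so that the leather can be slid in; finish while holding it, because the plate falls shut if let go. Leave the other pins and everything else on the bench where they are.

Things in the scene. Friction and masses are not known exactly. Their poses are not given: they have to be found in the camera images.
- press: Leather embossing press: fixed pale wooden bed 320 x 260 mm, 30 mm high. Origin: centre of its underside; x runs from the open front apron (front 110 mm, bare) to the hinge, y to the left, z up. On the apron's left (x -115, y +95 mm) a 16 mm steel pin is fitted for good, 45 mm tall. Left of the dark hinged plate a thin steel arc carries a brass stud level with the hinge-to-edge line at 45 degrees.
- pin_hole (a point): Centre of the mouth of the empty pin hole in the apron's top, on its right (x -115, y -95, z 30 mm in the frame of press). Vertical round hole, 18 mm wide (for the 16 mm pin), 25 mm deep, 2 mm chamfer. A seated pin stands 45 mm above the apron.
- plate (a joint): Opening angle of the press plate, rad: 0 = flat on the bed, growing as its front edge rises; stop at 1.3. Dark wood, 185 mm deep, 180 wide, 20 thick, 0.45 to 0.8 kg, on a free hinge at its far (+x) edge along y of press. No stay: it falls shut when let go, from any angle.
- handle (a point): Grip point of the plate's handle, moving with it: a dark wooden block amid the plate's front edge, 28 mm wide (press y), 28 tall, sticking out 75 mm over the apron. Point: mid-width, 48 mm before the plate's edge, 2 mm above mid-height; plate shut, it is 54 mm above the table, the block's underside 38 mm. Pinched across its width, the block swivels between the fingers as the plate turns.
- hinge (a point): Middle of the plate's hinge axis (x 135, y 0, z 42 mm in the frame of press); the axis runs along y of the press. At angle 0 handle lies 233 mm in front of it (-x of the press) and 12 mm above it.
- tray: Shallow plywood tray, fixed, 300 (x) x 100 (y) x 14 mm high, walls and floor 5 mm; origin: centre of its underside. Three stop pins stand in a row along its x axis, 60 to 80 mm apart, in any order, with a thread spool after them at the +x end.
- pin_a: Plain straight steel stop pin, 11 mm in diameter, 70 mm tall, standing upright in the tray. Too thin for the hole. Origin: centre of its foot (underside); z runs up the pin.
- pin_b: Plain straight steel stop pin, 16 mm in diameter, 70 mm tall, standing upright in the tray. The one that fits the hole and matches the pin already fitted. Origin: centre of its foot (underside); z runs up the pin.
- pin_c: Plain straight steel stop pin, 22 mm in diameter, 70 mm tall, standing upright in the tray. Too thick for the hole. Origin: centre of its foot (underside); z runs up the pin.
- spool: Tan thread spool, 36 mm across, 40 mm tall, standing in the tray at its far end; a bystander. Origin: centre of its underside.
- dye_bottle: Amber glass bottle, 60 mm across, 170 mm tall, standing on the table; a bystander. Origin: centre of its underside.
- jar: Glass jar with steel cap, 70 mm across, 90 mm tall; a bystander. Origin: centre of its underside.
- awl: Awl-like hand tool with a handle, lying on the table left of the robot, near it; a bystander.
- mallet: Hammer lying on the table to the right; a bystander.
- rivet_tin: Round steel tin, 80 mm across, 45 mm tall; a bystander. Origin: centre of its underside.
- slicker: Turned pale wooden edge slicker, 40 mm across, 88 mm tall, standing; a bystander. Origin: centre of its underside.
Mind the look-alikes: they are no part of the job. What is shaped like the pin_b but green or yellow is not meant.

How it is judged:
On the way:
1. the 16 mm pin stands fully down in the hole, let go, with the plate still shut (horizontal distance between pin_b and pin_hole below 0.005 m and z of pin_b in the frame of pin_hole below -0.021 m and angle between pin_b's own z axis and vertical below 0.12 rad and contact force between pin_b and the fingers below 0.1 N and value of joint plate below 0.12 rad), for 0.2 s.
At the end, for the whole second after the job is handed in: 16 mm pin in the hole (foot 21 mm deep or more, within 5 mm of the axis, 0.12 rad of upright), not touched by the fingers; plate still (under 0.06 rad/s) at 45 degrees, give or take 7, fingers pressing on it with over 0.5 N; no other loose thing touches the press (horizontal distance between pin_b and pin_hole below 0.005 m and z of pin_b in the frame of pin_hole below -0.021 m and angle between pin_b's own z axis and vertical below 0.12 rad and contact force between pin_b and the fingers below 0.1 N and value of joint plate between 0.663 and 0.908 rad and velocity of joint plate between -0.06 and 0.06 rad/s and contact force between press and the fingers above 0.5 N and contact force between press and pin_a below 0.1 N and contact force between press and pin_c below 0.1 N and contact force between press and spool below 0.1 N and contact force between press and dye_bottle below 0.1 N and contact force between press and jar below 0.1 N and contact force between press and awl below 0.1 N and contact force between press and mallet below 0.1 N and contact force between press and rivet_tin below 0.1 N and contact force between press and slicker below 0.1 N); the arm keeps its last pose, push and grip.
It fails at once if another pin or a bystander is moved more than 30 mm (distance of any of pin_a, pin_c, spool, dye_bottle, jar, awl, mallet, rivet_tin, slicker from where it was at the start of the episode above 0.03 m).
It also fails if it takes over 59 s, if anything falls off the work surface, if the arm or the gripper's body presses on something with over 40 N, if the wrist force passes 120 N, or if a joint passes its speed limit or range.

## Working session

There is one attempt and no reset: what is moved stays moved. The work goes in short steps, Python scripts to look and compute and a tool call to move; the robot and the scene stay as the last step left them, time stands still between calls to the robot, and variables do not carry over. Pictures are saved under pics/ and viewed, at most 10 in all, crops included, and the job is handed in when it is done.

Besides the shell and the picture viewer there is one more tool, called after "Request:" as name(argument=value, ...), one argument or row to a line, values as JSON. apply_moves: Moves the arm, as the interface text tells. Its arguments: {"type":"object","properties":{"targets":{"type":"array"},"squeeze":{"type":"number"}},"required":["targets"]}

```bash
mkdir -p pics; ls; cat > h.py <<'E'
import numpy as np, cv2
from rig import manip, capture, boxes_of, trace
def K(c):
    f=c["image"].shape[0]/2/np.tan(np.radians(c["fov_y"])/2); return f,c["cx"],c["cy"]
def cloud(c,mask=None):
    f,cx,cy=K(c); z=c["range_z"]; m=z>0
    if mask is not None: m&=mask
    v,u=np.nonzero(m); d=z[v,u]
    P=np.c_[(u-cx)/f*d,(v-cy)/f*d,d]; T=np.linalg.inv(c["world_to_cam"])
    return P@T[:3,:3].T+T[:3,3],u,v
def proj(c,p):
    f,cx,cy=K(c); q=np.asarray(p)@c["world_to_cam"][:3,:3].T+c["world_to_cam"][:3,3]
    return np.c_[q[...,0]/q[...,2]*f+cx,q[...,1]/q[...,2]*f+cy] if q.ndim>1 else (q[0]/q[2]*f+cx,q[1]/q[2]*f+cy)
E
python3 - <<'E'
from h import *
s=manip.get_state(); print(s, manip.grip_point_offset)
for n in("side","top"):
    c=capture(n); cv2.imwrite(f"pics/{n}0.png",c["image"])
    T=np.linalg.inv(c["world_to_cam"]); print(n,c["fov_y"],T.round(3).tolist())
    for t in("pin_b","press","handle","plate","tray","spool","dye_bottle","jar","awl","mallet","rivet_tin","slicker"):
        for r in trace(c,t)[:4]:
            P,u,v=cloud(c,r["mask"])
            if len(P): print(t,round(r["p"],2),np.round(r["box"]),np.percentile(P,[5,50,98],axis=0).round(3).tolist())
E
```

```text
pics
{'time_s': 0.0, 'joints': array([ 1.03638035e+00,  3.51266055e-01,  1.65242227e+00,  3.19619796e-05,
        1.13905675e+00, -8.46068528e-02]), 'joint_vel': array([ 0.00187502, -0.00103909, -0.00132746, -0.00065373,  0.00235343,
        0.00056946]), 'joint_efforts': array([ 1.31329165e-03, -5.06103230e+01, -2.91405559e+01, -7.08379412e-05,
        4.55618429e-03,  1.71653475e-06]), 'position': array([0.23905318, 0.49519865, 0.40414265]), 'orientation': array([ 2.23019818e-01,  9.74813740e-01, -5.44411697e-04, -1.89331418e-04]), 'contact_force': array([-0.76590919, -0.46400542,  0.2487263 ]), 'ft_torque': array([-0.00274032,  0.05173053,  0.00292536]), 'grip_force': 0.0, 'opening': 0.08562789119905688} 0.1547
side 53.95258124988549 [[0.913, -0.303, 0.274, 0.259], [-0.409, -0.7, 0.586, -0.625], [0.014, -0.646, -0.763, 0.839], [0.0, 0.0, 0.0, 1.0]]
pin_b 0.68 [267. 230. 275. 246.] [[0.497, -0.179, 0.008], [0.502, -0.176, 0.049], [0.51, -0.166, 0.071]]
pin_b 0.64 [256. 286. 271. 308.] [[0.414, -0.313, 0.005], [0.422, -0.308, 0.057], [0.435, -0.263, 0.077]]
press 0.93 [206.  89. 343
[... 2853 characters left out ...]
 [[0.324, 0.25, 0.011], [0.367, 0.26, 0.022], [0.415, 0.276, 0.03]]
mallet 0.6 [357. 145. 410. 205.] [[0.509, -0.568, 0.01], [0.626, -0.49, 0.023], [0.725, -0.413, 0.031]]
mallet 0.21 [192. 125. 251. 200.] [[0.578, 0.011, 0.044], [0.678, 0.089, 0.051], [0.783, 0.188, 0.068]]
rivet_tin 0.67 [178. 114. 272. 220.] [[0.495, -0.042, 0.023], [0.634, 0.082, 0.036], [0.801, 0.218, 0.068]]
rivet_tin 0.64 [106. 221. 127. 246.] [[0.382, 0.417, 0.02], [0.413, 0.448, 0.042], [0.449, 0.484, 0.052]]
slicker 0.54 [178. 116. 272. 218.] [[0.498, -0.042, 0.023], [0.634, 0.081, 0.036], [0.8, 0.216, 0.068]]
slicker 0.53 [258. 235. 272. 244.] [[0.373, -0.08, 0.013], [0.383, -0.064, 0.065], [0.397, -0.052, 0.091]]
```

```bash
python3 - <<'E'
import cv2,numpy as np
a=cv2.imread("pics/side0.png")[80:384,130:440]; b=cv2.imread("pics/top0.png")[100:280,100:420]
a=cv2.resize(a,None,fx=1.9,fy=1.9,interpolation=2)
cv2.imwrite("pics/a.png",a); cv2.imwrite("pics/b.png",cv2.resize(b,None,fx=2.5,fy=2.5,interpolation=2))
E
```

```text
(no output)
```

View pics/a.png

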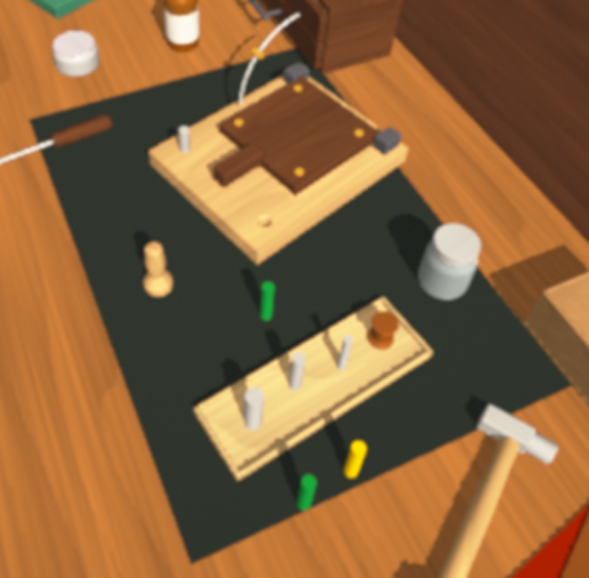

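View pics/b.png

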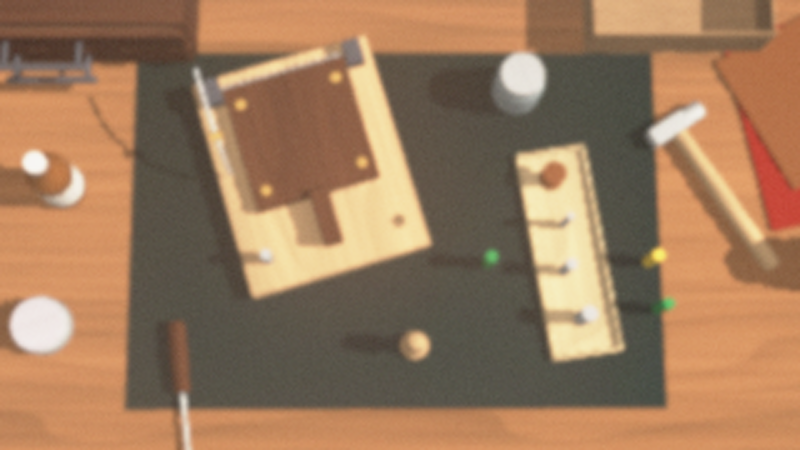

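The side crop shows three steel pins in the tray at (255,408), (297,370) and (345,352), going thick, medium, thin towards the spool. The hole is at (264,220) and the fitted pin at (184,138). The look-alikes are green at (267,300) and (307,490) and yellow at (355,460). By the description I choose the middle grey pin, at about full-image side pixel (286,275). Next I measure it.

```bash
cat > m.py <<'E'
from h import *
from scipy.cluster.hierarchy import fcluster,linkage
cs={n:capture(n) for n in("side","top")}
for n,c in cs.items():
    P,u,v=cloud(c)
    print(n,'table z',np.median(P[(abs(P[:,0]-.45)<.02)&(abs(P[:,1]+.15)<.02)][:,2]).round(4))
    m=(P[:,0]>.37)&(P[:,0]<.68)&(P[:,1]>-.37)&(P[:,1]<-.2)&(P[:,2]>.026)
    Q=P[m]; U=np.c_[u,v][m]
    L=fcluster(linkage(Q[:,:2]),.018,'distance')
    for k in set(L):
        q=Q[L==k]
        if len(q)>4:
            x=q[q[:,2]>np.percentile(q[:,2],99)-.012]
            print(' pin',len(q),U[L==k].min(0),U[L==k].max(0),'all',q.mean(0).round(4),'top',x.mean(0).round(4),np.ptp(x,0).round(4),'zmax',q[:,2].max().round(4))
    m=(P[:,0]>.45)&(P[:,0]<.85)&(P[:,1]>-.1)&(P[:,1]<.25)
    b=P[m&(abs(P[:,2]-.03)<.008)]; print(' bed z',np.median(b[:,2]).round(4),cv2.minAreaRect((b[:,:2]*1000).astype(np.float32)))
    b=P[m&(abs(P[:,2]-.052)<.006)]; print(' plate z',np.median(b[:,2]).round(4))
    f=P[m&(P[:,2]>.042)&(P[:,0]<.58)&(P[:,1]>.1)]; print(' fixed pin',len(f),f.mean(0).round(4),f[:,2].max().round(4))
    h=P[m&(P[:,2]>.045)&(P[:,0]<.585)&(P[:,1]<.1)]; print(' handle',len(h),h.mean(0).round(4),h.min(0).round(4),h.max(0).round(4))
E
python3 m.py
```

```text
side table z 0.0003
 pin 64 [308 257] [314 271] all [ 0.5571 -0.283   0.0559] top [ 0.5578 -0.2821  0.0715] [0.0106 0.0098 0.0123] zmax 0.0755
 pin 157 [325 244] [339 257] all [ 0.6259 -0.2663  0.0434] top [ 0.6262 -0.266   0.0441] [0.0341 0.0336 0.0083] zmax 0.0472
 pin 103 [282 266] [289 281] all [ 0.4905 -0.2828  0.0581] top [ 0.4919 -0.2811  0.0728] [0.0166 0.0148 0.0108] zmax 0.076
 pin 166 [258 284] [267 302] all [ 0.4224 -0.3065  0.0611] top [ 0.4237 -0.3039  0.074 ] [0.0213 0.0215 0.0135] zmax 0.079
 bed z 0.0293 ((682.8372802734375, 93.01114654541016), (403.6315002441406, 264.3669128417969), 16.75956153869629)
 plate z 0.0513
 fixed pin 77 [0.5275 0.1363 0.0586] 0.0773
 handle 246 [0.552  0.049  0.0613] [0.5222 0.032  0.0451] [0.5842 0.0753 0.0687]
top table z 0.0006
 pin 50 [330 222] [338 229] all [ 0.4242 -0.3002  0.065 ] top [ 0.4255 -0.3025  0.0748] [0.021  0.0212 0.0104] zmax 0.0797
 pin 29 [324 204] [330 209] all [ 0.4916 -0.2783  0.0633] top [ 0.4931 -0.2799  0.0762] [0.0118 0.0133 0.0114] zmax 0.0825
 pin 20 [325 185] [329 190] all [ 0.5584 -0.2796  0.0631] top [ 0.5593 -0.2802  0.0734] [0.0093 0.0106 0.0114] zmax 0.0781
 pin 76 [317 165] [326 174] all [ 0.6277 -0.2658  0.0436] top [ 0.628  -0.2656  0.0441] [0.0308 0.033  0.0135] zmax 0.0525
 bed z 0.0294 ((677.2633056640625, 91.134033203125), (390.3015441894531, 260.0415344238281), 16.774343490600586)
 plate z 0.0516
 fixed pin 44 [0.5382 0.1391 0.0597] 0.08
 handle 152 [0.5542 0.0542 0.0645] [0.5232 0.0347 0.0463] [0.5849 0.0768 0.0772]
```

```bash
cat > fit.py <<'E'
from h import *
from scipy.optimize import least_squares,minimize
def pinfit(P,x0,r,z0,z1):
    m=(np.hypot(P[:,0]-x0[0],P[:,1]-x0[1])<.02)&(P[:,2]>z0)&(P[:,2]<z1+.012)
    q=P[m]
    def res(x):
        d=np.hypot(q[:,0]-x[0],q[:,1]-x[1]); a=d-r; b=q[:,2]-z1
        o=np.where(b>-.0,np.hypot(np.maximum(a,0),b),0)          # above the top
        sd=np.maximum(a,b)                                      # signed distance
        return np.where((a>0)&(b>0),o,sd)
    s=least_squares(res,x0,loss='soft_l1',f_scale=.0015,diff_step=1e-3); return s.x,m.sum(),np.sqrt(np.mean(res(s.x)**2))
def pressfit(P):
    m=(P[:,0]>.42)&(P[:,0]<.86)&(P[:,1]>-.12)&(P[:,1]<.28)
    Q=P[m]
    def cost(x):
        c,s=np.cos(x[2]),np.sin(x[2]); d=Q[:,:2]-x[:2]; l=np.c_[d@[c,s],d@[-s,c]]
        sd=np.maximum(abs(l[:,0])-.16,abs(l[:,1])-.13)
        near=abs(sd)<.02
        hi=(Q[:,2]>.018)&(Q[:,2]<.04); lo=Q[:,2]<.012
        sg=1/(1+np.exp(-np.clip(sd/.0015,-50,50)))
        return (sg*hi*near).sum()+((1-sg)*lo*near).sum()-.5*near.sum()*0+ (hi&(sd>=.02)&(sd<.04)).sum()+(lo&(sd<-.02)).sum()
    best=min((minimize(cost,[.65+dx,.087+dy,a],method='Nelder-Mead',options=dict(xatol=1e-5,fatol=1e-3,initial_simplex=np.array([[.65+dx,.087+dy,a]]*4)+np.r_[np.zeros((1,3)),np.diag([.01,.01,.03])])) for a in(.25,.3,.33) for dx in(-.01,.01) for dy in (-.01,.01)),key=lambda r:r.fun)
    return best.x,best.fun
def loc(x,p):
    c,s=np.cos(x[2]),np.sin(x[2]); return np.array([x[0]+c*p[0]-s*p[1],x[1]+s*p[0]+c*p[1]])
def hole(c,g):
    f,cx,cy=K(c); u0,v0=proj(c,[*g,.03]); 
    W=8; I=c["image"].astype(float).sum(2); a,b=int(round(u0)),int(round(v0))
    S=I[b-W:b+W+1,a-W:a+W+1]; vv,uu=np.mgrid[b-W:b+W+1,a-W:a+W+1]
    w=np.maximum(np.median(S)-60-S,0); w*=np.hypot(uu-u0,vv-v0)<6.5
    T=np.linalg.inv(c["world_to_cam"]); u,v=(w*uu).sum()/w.sum(),(w*vv).sum()/w.sum()
    d=T[:3,:3]@[(u-cx)/f,(v-cy)/f,1]; t=(.03-T[2,3])/d[2]; return (u,v),T[:2,3]+t*d[:2]
E
python3 - <<'E'
from fit import *
Ps=[]
for n in("side","top"):
    c=capture(n); P=cloud(c)[0]; Ps.append(P)
    x,f=pressfit(P); g=loc(x,[-.115,-.095]); fx=loc(x,[-.115,.095])
    print(n,'press',x.round(4),f,'hole',g.round(4),'fixed',fx.round(4),'handle',loc(x,[-.098,0]).round(4))
    print(' hole img',hole(c,g))
    for nm,p,r,z0,z1 in(('fixed',fx,.008,.04,.075),('22',[.424,-.306],.011,.025,.075),('16',[.491,-.283],.008,.025,.075),('11',[.558,-.283],.0055,.025,.075)):
        print(' ',nm,[np.round(v,4) for v in pinfit(P,p,r,z0,z1)], [np.round(pinfit(P,p,q,z0,z1)[2]*1e3,2) for q in(.0055,.008,.011)])
im=[capture("side")["image"][225:325,235:345],capture("side")["image"][105:205,205:315]]
cv2.imwrite("pics/crop.png",cv2.resize(np.hstack(im),None,fx=3.6,fy=3.6,interpolation=2))
E
```

```text
side press [0.6443 0.0829 0.2962] 502.1530974458292 hole [ 0.562  -0.0415] fixed [0.5066 0.1402] handle [0.5506 0.0543]
 hole img ((np.float64(270.5323992994746), np.float64(197.4693520140105)), array([ 0.56480081, -0.04807261]))
  fixed [array([0.5067, 0.1396]), np.int64(58), np.float64(0.0013)] [np.float64(1.49), np.float64(1.28), np.float64(1.36)]
  22 [array([ 0.425 , -0.3021]), np.int64(168), np.float64(0.0009)] [np.float64(3.47), np.float64(1.61), np.float64(0.9)]
  16 [array([ 0.4932, -0.2796]), np.int64(105), np.float64(0.0009)] [np.float64(1.41), np.float64(0.87), np.float64(1.08)]
  11 [array([ 0.5592, -0.2806]), np.int64(66), np.float64(0.0007)] [np.float64(0.72), np.float64(1.16), np.float64(1.3)]
top press [0.6458 0.0815 0.2938] 185.21517928158653 hole [ 0.5632 -0.0428] fixed [0.5082 0.1391] handle [0.552  0.0531]
 hole img ((np.float64(258.9647463456578), np.float64(187.69475494411006)), array([ 0.56357377, -0.04529098]))
  fixed [array([0.5069, 0.1391]), np.int64(24), np.float64(0.0023)] [np.float64(2.37), np.float64(2.3), np.float64(2.83)]
  22 [array([ 0.4262, -0.3033]), np.int64(49), np.float64(0.0023)] [np.float64(4.14), np.float64(2.67), np.float64(2.28)]
  16 [array([ 0.4937, -0.2803]), np.int64(31), np.float64(0.0024)] [np.float64(2.44), np.float64(2.36), np.float64(2.5)]
  11 [array([ 0.5603, -0.2809]), np.int64(21), np.float64(0.0023)] [np.float64(2.26), np.float64(2.39), np.float64(2.48)]
```

View pics/crop.png

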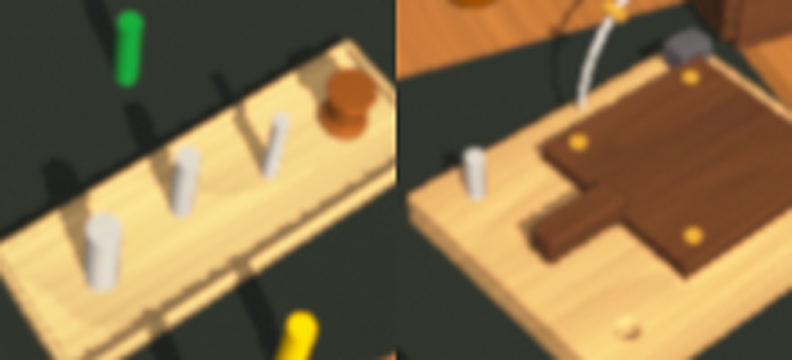

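The crop shows three grey pins: thick at (100,250), medium at (185,180) and thin at (275,145). The radius fits agree, giving 22, 16 and 11 mm. pin_b is the middle one, at about (0.493, -0.280). The fitted pin and the press fit put the hole at about (0.562, -0.042), so I turn the tool to the press yaw first.

Request:
apply_moves(
  targets=[0,0,-8.54,0,0,0,1,0,0,-8.54,0,0,0,1,0,0,-8.54,0,0,0,1,0,0,-8.54,0,0,0,1,0,0,-8.54,0,0,0,1],
)

```text
time_s: 2.1
position: [0.2391, 0.4953, 0.4047]
orientation: [-0.15, 0.989, -0.0, -0.0]
contact_force: [0.4, 0.6, -0.7]
opening: 0.0855
grip_force: 0.0
```

```bash
cat > d.py <<'E'
import sys; from h import *
from scipy.spatial.transform import Rotation as R
s=manip.get_state(); r=R.from_quat(s["orientation"]); M=r.as_matrix(); g=s["position"]+M[:,2]*manip.grip_point_offset
t=np.array([float(a) for a in sys.argv[1:4]])
print('t',round(s["time_s"],2),'grip',g.round(4),'delta tool',(M.T@(t-g)).round(4),'yaw y',np.degrees(np.arctan2(M[1,1],M[0,1])).round(2),'tilt',np.degrees(np.arccos(-M[2,2])).round(2),'F',s["contact_force"].round(1),'open',round(s["opening"],4),s["grip_force"],'q',s["joints"].round(2))
E
python3 d.py .4934 -.2799 .15
```

```text
t 2.1 grip [0.2391 0.4953 0.25  ] delta tool [-0.0126 -0.8157  0.1   ] yaw y 107.28 tilt 0.0 F [ 0.4  0.6 -0.7] open 0.0855 0.0 q [ 1.04  0.35  1.65  0.    1.14 -0.84]
```

Request:
apply_moves(
  targets=[0,0,0,0,-0.05,0,1,0,0,0,0,-0.05,0,1,0,0,0,0,-0.05,0,1,0,0,0,0,-0.05,0,1,0,0,0,0,-0.05,0,1],
)

```text
time_s: 2.6
position: [0.3119, 0.2543, 0.4048]
orientation: [-0.148, 0.989, 0.0, 0.0]
contact_force: [0.6, 0.4, -0.1]
opening: 0.0856
grip_force: 0.0
```

Request:
apply_moves(
  targets=[0,0,0,0,-0.05,0,1,0,0,0,0,-0.05,0,1,0,0,0,0,-0.05,0,1,0,0,0,0,-0.05,0,1,0,0,0,0,-0.05,0,1],
)

```text
time_s: 3.1
position: [0.3847, 0.0149, 0.4051]
orientation: [-0.147, 0.989, -0.0, 0.001]
contact_force: [0.9, 0.3, 0.9]
opening: 0.0856
grip_force: 0.0
```

Request:
apply_moves(
  targets=[0,0,0,0,-0.05,0,1,0,0,0,0,-0.05,0,1,0,0,0,0,-0.05,0,1,0,0,0,0,-0.05,0,1,0,0,0,0,-0.05,0,1],
)

```text
time_s: 3.6
position: [0.4576, -0.2245, 0.4048]
orientation: [-0.147, 0.989, -0.0, 0.0]
contact_force: [0.8, 0.1, 0.2]
opening: 0.0856
grip_force: 0.0
```

Request:
apply_moves(
  targets=[0,0,0,-0.012,-0.05,0,1,0,0,0,0,-0.016,0,1,0,0,0,0,0,0.05,1,0,0,0,0,0,0.04,1,0,0,0,0,0,0,1],
)

```text
time_s: 4.1
position: [0.4863, -0.28, 0.3102]
orientation: [-0.147, 0.989, 0.003, -0.003]
contact_force: [-0.7, 0.6, 1.3]
opening: 0.0853
grip_force: 0.0
```

```bash
python3 d.py .4934 -.2799 .058
```

```text
t 4.1 grip [ 0.4852 -0.2793  0.1555] delta tool [-0.0082 -0.0037  0.0974] yaw y 106.91 tilt 0.5 F [-0.7  0.6  1.3] open 0.0853 0.0 q [-0.61  0.49  1.71  0.    0.96 -2.47]
```

Request:
apply_moves(
  targets=[0,0,0,-0.008,-0.0035,0,1,0,0,0,0,0,0.04,1,0,0,0,0,0,0.03,1,0,0,0,0,0,0,1],
)

```text
time_s: 4.5
position: [0.4965, -0.2815, 0.244]
orientation: [-0.147, 0.989, 0.001, -0.001]
contact_force: [-1.0, 0.6, 0.9]
opening: 0.0854
grip_force: 0.0
```

```bash
python3 d.py .4934 -.2799 .058
```

```text
t 4.5 grip [ 0.4963 -0.2813  0.0893] delta tool [0.0023 0.0021 0.0313] yaw y 106.94 tilt 0.12 F [-1.   0.6  0.9] open 0.0854 0.0 q [-0.6   0.6   1.72  0.    0.83 -2.46]
```

Request:
apply_moves(
  targets=[0,0,0,0.002,0.002,0.015,1,0,0,0,0,0,0.015,1,0,0,0,0,0,0,1,0,0,0,0,0,0,1],
)

```text
time_s: 4.9
position: [0.4942, -0.2806, 0.2159]
orientation: [-0.147, 0.989, -0.0, 0.0]
contact_force: [0.5, -0.1, -0.4]
opening: 0.0856
grip_force: 0.0
```

```bash
python3 d.py .4934 -.2799 .058
```

```text
t 4.9 grip [ 0.4943 -0.2807  0.0612] delta tool [0.0007 0.001  0.0032] yaw y 106.93 tilt 0.07 F [ 0.5 -0.1 -0.4] open 0.0856 0.0 q [-0.6   0.64  1.73  0.    0.77 -2.46]
```

Request:
apply_moves(
  targets=[0,0,0,0.0007,0.001,0.002,1,0,0,0,0,0,0,0,0,0,0,0,0,0,0,0,0,0,0,0,0,0,0,0,0,0,0,0,0],
  squeeze=50,
)

```text
time_s: 5.4
position: [0.4927, -0.2796, 0.2128]
orientation: [-0.147, 0.989, -0.0, 0.0]
contact_force: [-0.6, 1.5, 0.1]
opening: 0.0281
grip_force: 0.0
```

Request:
apply_moves(
  targets=[0,0,0,0,0,0,0,0,0,0,0,0,0,0,0,0,0,0,0,0,0],
)

```text
time_s: 5.7
position: [0.4927, -0.2796, 0.2128]
orientation: [-0.147, 0.989, -0.0, 0.0]
contact_force: [-0.0, 1.0, 3.6]
opening: 0.0144
grip_force: 48.6
```

```bash
python3 d.py .562 -.042 .15
```

```text
t 5.7 grip [ 0.4927 -0.2796  0.0581] delta tool [-0.1355  0.2071 -0.0919] yaw y 106.93 tilt 0.01 F [-0.   1.   3.6] open 0.0144 48.62754464149475 q [-0.6   0.64  1.74 -0.    0.76 -2.46]
```

Request:
apply_moves(
  targets=[0,0,0,0,0,-0.04,0,0,0,0,0,0,-0.05,0,0,0,0,-0.027,0.041,0,0,0,0,0,-0.027,0.041,0,0,0,0,0,-0.027,0.041,0,0],
)

```text
time_s: 6.2
position: [0.5344, -0.1368, 0.3029]
orientation: [-0.147, 0.989, -0.0, 0.0]
contact_force: [0.5, -0.2, -0.8]
opening: 0.0147
grip_force: 49.1
```

Request:
apply_moves(
  targets=[0,0,0,-0.027,0.042,0,0,0,0,0,-0.027,0.042,0,0,0,0,0,0,0,0,0,0,0,0,0,0,0,0,0,0,0,0,0,0,0],
)

```text
time_s: 6.7
position: [0.5614, -0.0429, 0.3025]
orientation: [-0.147, 0.989, -0.0, -0.0]
contact_force: [-0.1, -0.6, -2.4]
opening: 0.0149
grip_force: 49.2
```

```bash
python3 d.py .562 -.042 .09; python3 - <<'E'
from fit import *
for n in("side","top"):
    c=capture(n); P=cloud(c)[0]; x=manip.get_state()["position"]
    q=P[(np.hypot(P[:,0]-x[0],P[:,1]-x[1])<.03)&(P[:,2]>.08)&(P[:,2]<.13)]
    print(n,len(q),q[:,2].min() if len(q) else 0,pinfit(q,x[:2].copy(),.008,.08,.2))
    I=c["image"]; u,v=map(int,proj(c,[.562,-.042,.06])); cv2.imwrite(f"pics/h_{n}.png",cv2.resize(I[v-45:v+45,u-60:u+60],None,fx=5,fy=5,interpolation=2))
E
```

```text
t 6.7 grip [ 0.5613 -0.0429  0.1478] delta tool [-0.001   0.0007  0.0578] yaw y 106.9 tilt 0.03 F [-0.1 -0.6 -2.4] open 0.0149 49.187772274017334 q [-0.16  0.5   1.71 -0.    0.94 -2.02]
side 46 0.09381002675944172 (array([ 0.56166885, -0.04250711]), np.int64(46), np.float64(0.0015766626867040414))
top 0 0 (array([ 0.56133654, -0.04338495]), np.int64(0), np.float64(nan))
  return _methods._mean(a, axis=axis, dtype=dtype,
  ret = ret.dtype.type(ret / rcount)
```

View pics/h_side.png

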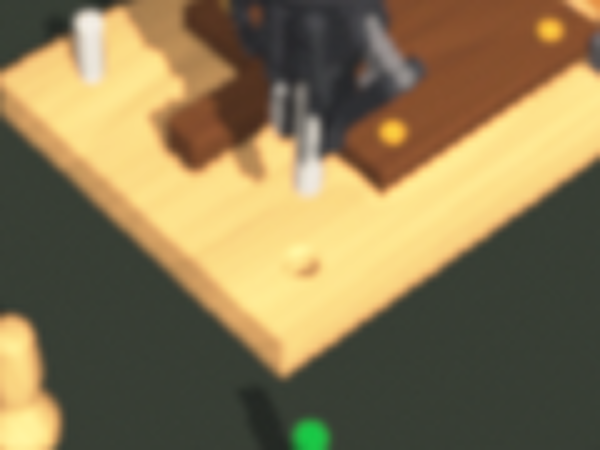

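The crop shows the pin held upright at (308,160), straight above the hole at (303,260), with the plate shut. Measured the same way as the fitted pin, it sits 190.2 mm away at 16.8 degrees, which matches the press, so I lower it.

Request:
apply_moves(
  targets=[0,0,0,0,0,0.03,0,0,0,0,0,0,0.028,0,0,0,0,0,0,0,0,0,0,0,0,0,0,0],
)

```text
time_s: 7.2
position: [0.5616, -0.043, 0.2451]
orientation: [-0.147, 0.989, 0.0, -0.0]
contact_force: [0.9, 0.7, -0.7]
opening: 0.0148
grip_force: 49.1
```

```bash
python3 d.py .562 -.042 .0581
```

```text
t 7.2 grip [ 0.5616 -0.043   0.0904] delta tool [-0.0007  0.0008  0.0323] yaw y 106.86 tilt 0.03 F [ 0.9  0.7 -0.7] open 0.0148 49.08478081226349 q [-0.16  0.58  1.74 -0.    0.82 -2.02]
```

Request:
apply_moves(
  targets=[0,0,0,0,0.0003,0.004,0,0,0,0,0,0,0.004,0,0,0,0,0,0,0.003,0,0,0,0,0,0,0,0],
)

```text
time_s: 7.6
position: [0.5614, -0.0419, 0.2336]
orientation: [-0.147, 0.989, 0.0, -0.0]
contact_force: [0.0, 0.3, -0.3]
opening: 0.0147
grip_force: 49.1
```

```bash
python3 d.py .562 -.042 .0581
```

```text
t 7.6 grip [ 0.5614 -0.0419  0.0789] delta tool [-0.0006 -0.0003  0.0208] yaw y 106.93 tilt 0.01 F [ 0.   0.3 -0.3] open 0.0147 49.08508479595184 q [-0.16  0.6   1.74 -0.    0.8  -2.02]
```

Request:
apply_moves(
  targets=[0,0,0,0,0,0.005,0,0,0,0,0,0,0.005,0,0,0,0,0,0,0.005,0,0,0,0,0,0,0.003,0,0,0,0,0,0,0,0],
)

```text
time_s: 8.1
position: [0.5613, -0.0419, 0.2151]
orientation: [-0.147, 0.989, 0.0, -0.0]
contact_force: [-0.2, -0.5, -0.9]
opening: 0.0146
grip_force: 49.1
```

```bash
python3 d.py .562 -.042 .0581
```

```text
t 8.1 grip [ 0.5612 -0.0419  0.0604] delta tool [-0.0008 -0.0003  0.0023] yaw y 106.93 tilt 0.06 F [-0.2 -0.5 -0.9] open 0.0146 49.08539056777954 q [-0.16  0.63  1.75 -0.    0.76 -2.02]
```

Request:
apply_moves(
  targets=[0,0,0,0,0,0.002,0,0,0,0,0,0,0,0,0,0,0,0,0,0,0.5,0,0,0,0,0,0,0.5,0,0,0,0,0,0,0.5],
)

```text
time_s: 8.6
position: [0.5615, -0.042, 0.2139]
orientation: [-0.147, 0.989, -0.0, 0.0]
contact_force: [0.1, 0.6, 0.9]
opening: 0.0426
grip_force: 0.0
```

Request:
apply_moves(
  targets=[0,0,0,0,0,0,0.5,0,0,0,0,0,-0.04,0.5,0,0,0,0,0,-0.05,0.5,0,0,0,0.05,0,-0.02,0.5,0,0,0,0,0,0,0.5],
)

```text
time_s: 9.1
position: [0.5144, -0.056, 0.3247]
orientation: [-0.147, 0.989, -0.0, 0.001]
contact_force: [0.6, 0.3, -1.1]
opening: 0.0425
grip_force: 0.0
```

```bash
python3 d.py .5512 .0537 .11; python3 - <<'E'
from fit import *
for n in("side","top"):
    c=capture(n); P=cloud(c)[0]
    for p in([.562,-.042],[.5068,.1395]):
        q=P[(np.hypot(P[:,0]-p[0],P[:,1]-p[1])<.012)&(P[:,2]>.045)]
        print(n,pinfit(P,p,.008,.04,.075),'zmax',np.percentile(q[:,2],95).round(4) if len(q) else 0)
    if n=="side": cv2.imwrite("pics/seat.png",cv2.resize(c["image"][100:220,190:340],None,fx=4,fy=4,interpolation=2))
E
```

```text
t 9.1 grip [ 0.5146 -0.0561  0.17  ] delta tool [-0.0668  0.0945  0.06  ] yaw y 106.9 tilt 0.1 F [ 0.6  0.3 -1.1] open 0.0425 0.0 q [-0.2   0.39  1.81 -0.    0.93 -2.06]
side (array([ 0.56199602, -0.04173574]), np.int64(69), np.float64(0.000995068519078833)) zmax 0.4372
side (array([0.50654702, 0.13939379]), np.int64(55), np.float64(0.001540032933080643)) zmax 0.0753
top (array([ 0.562, -0.042]), np.int64(0), np.float64(nan)) zmax 0.4441
top (array([0.5086883, 0.1378524]), np.int64(24), np.float64(0.001952825401399225)) zmax 0.0767
  return _methods._mean(a, axis=axis, dtype=dtype,
  ret = ret.dtype.type(ret / rcount)
```

View pics/seat.png

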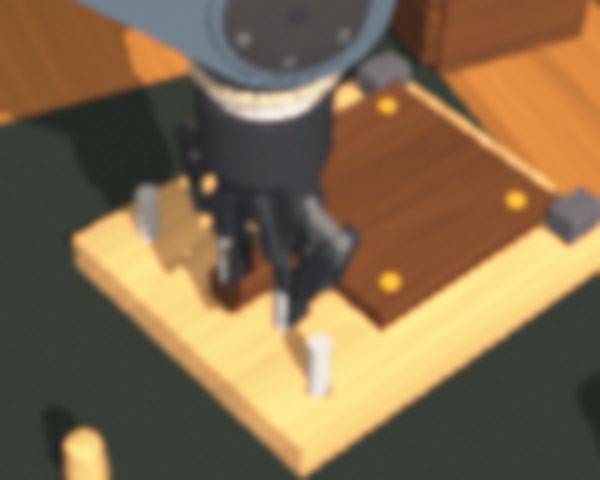

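The crop shows the pin standing upright in the hole at (318,365), free of the fingers, with the plate shut. Next I go to the handle.

Request:
apply_moves(
  targets=[0,0,0,-0.033,0.047,0,0.8,0,0,0,-0.033,0.047,0,0.8,0,0,0,0,0,0.05,0.8,0,0,0,0,0,0,0.8,0,0,0,0,0,0,0.8],
)

```text
time_s: 9.7
position: [0.5484, 0.0394, 0.2717]
orientation: [-0.147, 0.989, 0.0, -0.001]
contact_force: [0.6, -1.0, 0.8]
opening: 0.068
grip_force: 0.0
```

```bash
python3 d.py .5505 .0536 .056
```

```text
t 9.7 grip [0.548  0.0394 0.117 ] delta tool [-0.0067  0.0128  0.061 ] yaw y 106.93 tilt 0.17 F [ 0.6 -1.   0.8] open 0.068 0.0 q [-0.01  0.52  1.76 -0.    0.86 -1.88]
```

Request:
apply_moves(
  targets=[0,0,0,-0.0065,0.0128,0,0.8,0,0,0,0,0,0.03,0.8,0,0,0,0,0,0.03,0.8,0,0,0,0,0,0,0.8],
)

```text
time_s: 10.1
position: [0.5503, 0.0537, 0.211]
orientation: [-0.147, 0.989, 0.0, -0.002]
contact_force: [-0.1, 0.3, 0.2]
opening: 0.0679
grip_force: 0.0
```

```bash
python3 d.py .5505 .0536 .056
```

```text
t 10.1 grip [0.5498 0.0537 0.0563] delta tool [-0.0007 -0.0003  0.0003] yaw y 106.88 tilt 0.18 F [-0.1  0.3  0.2] open 0.0679 0.0 q [ 0.01  0.63  1.77  0.    0.74 -1.85]
```

Request:
apply_moves(
  targets=[0,0,0,0,0,0,0,0,0,0,0,0,0,0,0,0,0,0,0,0,0,0,0,0,0,0,0,0,0,0,0,0,0,0,0],
  squeeze=50,
)

```text
time_s: 10.6
position: [0.5513, 0.0537, 0.2142]
orientation: [-0.147, 0.989, -0.0, 0.001]
contact_force: [-2.2, 0.1, 8.5]
opening: 0.0269
grip_force: 49.4
```

```bash
python3 d.py .5505 .0536 .056; python3 - <<'E'
import numpy as np
# arc of grip: from hinge (-.233,.014), per step tool dx=-dX, dz=-dZ
r=np.hypot(.233,.014);a0=np.arctan2(.014,.233)
A=np.radians(np.arange(0,45.1,4.5)); X=-r*np.cos(a0+A);Z=r*np.sin(a0+A)
print(np.c_[-np.diff(X),-np.diff(Z)].round(4))
E
```

```text
t 10.6 grip [0.5517 0.0537 0.0595] delta tool [0.0012 0.0002 0.0035] yaw y 106.91 tilt 0.15 F [-2.2  0.1  8.5] open 0.0269 49.36797916889191 q [ 0.01  0.62  1.77  0.    0.74 -1.85]
[[-0.0018 -0.0182]
 [-0.0032 -0.018 ]
 [-0.0046 -0.0177]
 [-0.006  -0.0173]
 [-0.0074 -0.0168]
 [-0.0087 -0.0162]
 [-0.0099 -0.0154]
 [-0.0111 -0.0146]
 [-0.0122 -0.0137]
 [-0.0132 -0.0127]]
```

Request:
apply_moves(
  targets=[0,0,0,-0.002,0,-0.018,0,0,0,0,-0.003,0,-0.018,0,0,0,0,-0.005,0,-0.018,0,0,0,0,-0.006,0,-0.017,0,0,0,0,-0.007,0,-0.017,0],
)

```text
time_s: 11.1
position: [0.5733, 0.0604, 0.3018]
orientation: [-0.147, 0.989, -0.0, 0.001]
contact_force: [12.2, 0.8, -11.1]
opening: 0.0268
grip_force: 49.9
```

```bash
cat > ang.py <<'E'
from h import *
from scipy.spatial.transform import Rotation as R
s=manip.get_state(); M=R.from_quat(s["orientation"]).as_matrix(); g=s["position"]+M[:,2]*manip.grip_point_offset
a=np.radians(16.9); X=np.array([np.cos(a),np.sin(a)]); d=g[:2]-[.6443,.0821]
px=d@X; py=d@[-X[1],X[0]]; h=np.array([px-.135,g[2]-.042])
print('press x,y',px.round(4),py.round(4),'r',np.hypot(*h).round(4),'elev',np.degrees(np.arctan2(h[1],-h[0])).round(2),'F',s["contact_force"].round(1),s["ft_torque"].round(2),'grip',s["grip_force"],s["opening"],'t',s["time_s"])
c=capture("side"); P=cloud(c)[0]; q=np.c_[(P[:,:2]-[.6443,.0821])@X,(P[:,:2]-[.6443,.0821])@[-X[1],X[0]],P[:,2]]
# plate top points: within width, off the handle, above the bed
m=(abs(q[:,1])<.085)&(q[:,0]>-.06)&(q[:,0]<.12)&(q[:,2]>.045)&(q[:,2]<.25)
hx=.135-q[m,0]; hz=q[m,2]-.042; r=np.hypot(hx,hz); al=np.arctan2(hz,hx)-np.arcsin(np.clip(.010/r,-1,1))
k=(r>.06)&(r<.18); print('plate angle from cloud (top face ~10 mm over axis)',k.sum(),np.degrees(np.percentile(al[k],[10,30,50,70,90])).round(1))
E
python3 ang.py
```

```text
press x,y -0.0739 -0.0002 r 0.2338 elev 26.72 F [ 12.2   0.8 -11.1] [ 0.15 -1.39 -0.07] grip 49.87076282501221 0.02680507624910666 t 11.1
plate angle from cloud (top face ~10 mm over axis) 746 [21.  21.5 21.7 22.  22.3]
```

Request:
apply_moves(
  targets=[0,0,0,-0.009,0,-0.016,0,0,0,0,-0.01,0,-0.015,0,0,0,0,-0.011,0,-0.015,0,0,0,0,-0.012,0,-0.014,0,0,0,0,-0.013,0,-0.013,0],
)

```text
time_s: 11.65
position: [0.6255, 0.0762, 0.3736]
orientation: [-0.147, 0.989, -0.0, -0.0]
contact_force: [8.9, -2.8, -15.6]
opening: 0.0272
grip_force: 52.0
```

Request:
apply_moves(
  targets=[0,0,0,0,0,0,0,0,0,0,0,0,0,0,0,0,0,0,0,0,0],
)

```text
time_s: 11.95
position: [0.6253, 0.0761, 0.3736]
orientation: [-0.147, 0.989, -0.0, 0.001]
contact_force: [4.0, -3.6, -2.7]
opening: 0.0268
grip_force: 54.0
```

```bash
python3 ang.py; python3 - <<'E'
from fit import *
c=capture("side"); P=cloud(c)[0]
q=P[(np.hypot(P[:,0]-.562,P[:,1]+.042)<.014)&(P[:,2]>.04)&(P[:,2]<.12)]
print(pinfit(P,[.562,-.042],.008,.04,.075),'top',np.percentile(q[:,2],[50,95,100]).round(4))
cv2.imwrite("pics/end.png",cv2.resize(c["image"][60:220,180:360],None,fx=3.5,fy=3.5,interpolation=2))
E
```

```text
press x,y -0.0197 -0.0003 r 0.235 elev 48.83 F [ 4.  -3.6 -2.7] [-0.39 -1.05 -0.05] grip 54.020869731903076 0.026828224432528063 t 11.95
plate angle from cloud (top face ~10 mm over axis) 116 [43.2 43.3 43.5 43.5 43.6]
(array([ 0.56205452, -0.04186311]), np.int64(67), np.float64(0.0008584800472708226)) top [0.0644 0.0761 0.0765]
```

View pics/end.png

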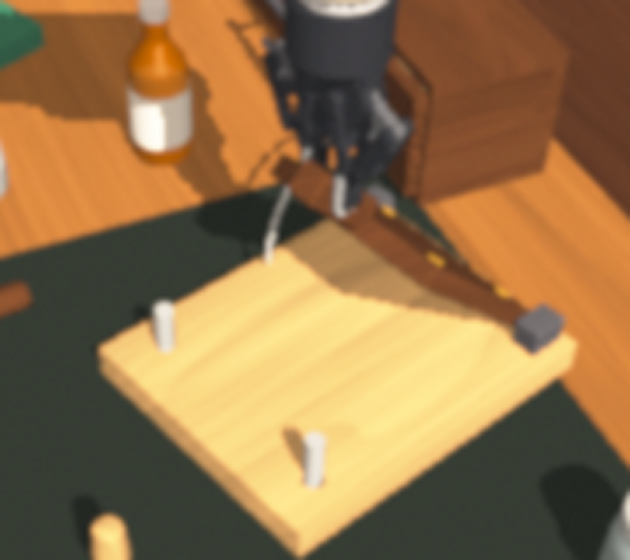

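The crop shows both pins standing equally tall, at (163,325) and (313,460). The fingers hold the plate's handle at (340,195), with the plate at about 44–45 degrees.

Request:
apply_moves(
  targets=[0,0,0,0,0,0,0,0,0,0,0,0,0,0,0,0,0,0,0,0,0],
)

```text
time_s: 12.35
position: [0.6253, 0.0761, 0.3736]
orientation: [-0.147, 0.989, -0.0, 0.001]
contact_force: [4.9, -3.3, -2.7]
opening: 0.027
grip_force: 54.0
```

```bash
python3 ang.py; python3 -c "
from rig import manip; print(manip.hand_in())"
```

```text
press x,y -0.0197 -0.0003 r 0.235 elev 48.83 F [ 4.9 -3.3 -2.7] [-0.47 -1.11 -0.09] grip 54.03127133846283 0.027006472422710228 t 12.35
plate angle from cloud (top face ~10 mm over axis) 113 [43.2 43.4 43.5 43.5 43.6]
the job is handed in; nothing more can be done
None
```

I handed the job in with the 16 mm pin standing fully down in the hole, released while the plate was still shut, and the plate held still at about 44 degrees by the gripper; hand-in returned no verdict.

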